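# Stand toppled painted rollers on the drying mat with the booth stopped

## Robot

A 6-joint arm with a two-finger parallel gripper is mounted at the origin on the work surface. World frame = base frame: x ahead of the robot, y to its left, z up, the work surface at z = 0. Lengths are in m, angles in rad, forces in N, time in s.
With the tool pointing down it reaches from about 0.35 to 0.725 m from the base axis. Payload 6 kg.
Tool frame: the origin (TCP) lies midway between the tips of the shut fingers; the grasp point (between the pads) lies 19 mm behind it (r.pinch_z is the z of the grasp point in the tool frame, in m); z points along the fingers, y is the line along which they close (so a half turn about z gives the same grasp; the last joint's range is limited). The gripper opens to 85 mm and grips with 20 to 120 N. Pads are 22 mm wide; open, the fingers measure 114 mm over their backs; the gripper's body (76 mm by 85 mm) begins 54 mm behind the grasp point. The pads swing forward as they close: fully open they stand 13 mm farther back than shut.
Start: joints at [1.681, 0.04, 0.085, 0, -1.615, -0.334], TCP at [0.133, 0.585, 0.231] pointing down, gripper open.
Joint ranges: [-2.56, 2.56], [-1.29, 2.01], [-1.08, 1.49], [-3.29, 1.98], [-2.81, -0.18], [-2.99, 2.99]. Speed limits (rad/s): [2.57, 2.57, 3.01, 3.14, 3.14, 3.14].

## Interface

Orientations are given as [roll, pitch, yaw] about the fixed x, y, z axes, in that order (R = Rz(yaw) Ry(pitch) Rx(roll)).
In Python, from cell import r, imaging gives the robot as it stands.
- The arm moves only by the tool apply_moves, never from a script. Its arguments are lists of equal length, an entry for each row: "grip": the closure, from -1 (fully open) to 1 (shut); "slide": the shift along the tool's x, y, z as a fraction of full scale, a list of three; "twist": the turn about the tool's z as a fraction of full scale. In form: {"grip": [grip, ...], "slide": [[dx, dy, dz], ...], "twist": [twist, ...]}. A call has exactly 10 rows; each row shifts and turns the commanded pose from where the row before left it, along the tool's axes as they then stand; what a row does not reach is not made up. Full scale, the value 1, is 0.06 m for a shift and pi rad for a turn. A row lasts 1/8 s, in which the tool goes at most 62.5 mm and 10.7 degrees, less where a joint would pass 70% of its speed; a pose out of reach is approached as far as the arm can. A call with a number of a shift or a turn outside -1 to 1 is refused whole. A call with a gripper value outside its range is refused whole. The fingers move at their own pace and stop on an object; "grip_force" is the grip in N (left out, the last holds). Time passes only in rows, so rows that do not move let the fingers close, or fill a call up. It gives the time, the measured TCP pose, the force, the opening and the grip force at its end, in the units of the state.
- r.read_state(): the state, without advancing time (a new reading comes with each control period).
- imaging.capture(name): name is "side" or "top" or "wrist"; returns a dict with "image" (480x640x3 uint8, blue, green, red), "range_z" (480x640 float32, m along the optical axis (not along the pixel's ray), 0 where there is no reading), "fx", "fy", "cx", "cy" (pixels), "distortion" ([k1, k2, p1, p2, k3] as OpenCV has them; the pictures are not rectified), "R" (3x3) and "t" (3): a world point X has camera coordinates R X + t. Camera axes: x right, y down, z forward; pixel columns grow to the right and rows downward; lengths in m; the calibration is good to about 2 mm. A picture is of the moment at which its call begins.
- r.sign_off(): hands the job in; it is judged then, once.
The state is a dict: "clock": time; "qpos": joint angles; "joint_velocities": joint speeds; "joint_efforts": joint torques, N m; "ee_pos": TCP position; "ee_rot": TCP orientation; "force": force on the tool from outside, world axes, zero at the start; "wrist_torque": the same for the moment, N m; "width": finger opening in m; "grasp_force": force on a finger pad.
Only numpy, scipy, OpenCV 4.12 (cv2) and the standard library are available. Lean on these libraries where they do the work, as an engineer would, in place of code of your own. Each camera call takes 0.05 s, during which the arm holds its last target. There are 200 camera calls.

## Task

Press the booth's red mushroom stop fully down so that it stays latched, then clear everything that lies on the dark green drying mat into the blue parts tray. Then stand every toppled orange roller upright on its square black foot on the mat, wholly on it and not touching another roller, with the stop still down; only when all of them stand, release the stop by twisting its head clockwise to its end and pulling it back up to full height. Leave the paint can, the loose black cap and the yellow tape roll alone.

Things in the scene. Friction and masses are not known exactly. Their poses are not given: they have to be found in the camera images.
- mat: dark green flat drying mat fixed on the counter, 120 mm (its x) by 340 mm (its y), 4 mm thick. Origin: centre of its underside, on the counter
- tray: blue open parts tray fixed on the counter, 180 x 180 mm outside, 30 mm high, walls 4 mm, inner floor about 4 mm above the counter. Origin: centre of its underside. It is left or right of the mat
- stop_box: yellow stop box fixed on the counter, 80 x 80 mm, 50 mm high. Origin: centre of its underside. It is on the other side of the mat from the tray. From the middle of its top rises a steel stem 22 mm in diameter with the red mushroom head
- stop_head (a point): centre of the top of the red mushroom head (a round head 40 mm in diameter and 25 mm tall on the vertical stem; a white line on its top shows its turn). 103 mm above the counter when out, 95 mm when pressed down; the head's underside is then 20 mm above the box
- stop_press (a joint): how far the head is pushed down, 0 (out, full height) to 0.008 m (fully down, hard stop). A friction of about 4 N holds it at any depth: it stays down when pressed and has to be pulled up again
- stop_turn (a joint): turn of the head, clockwise seen from above, 0 to 1.3 rad (hard stop), starting between 0 and 0.15. It turns with 0.04 N m of friction, at any depth, and stays where it is left. It counts as twisted from 1.0 rad on
- roller1: orange roller (paint touch-dry, may be gripped): cylinder 44 mm in diameter, 110 mm long in all, 0.2 to 0.4 kg; its foot is a square black cap 44 x 44 x 14 mm, its top end has a beige bearing seat. Starts lying on a side of its foot, axis 22 mm above the counter, top end roughly toward the robot. Origin: centre of the foot underside; z axis runs along it from foot to top. May be absent
- roller2: orange roller (paint touch-dry, may be gripped): cylinder 44 mm in diameter, 110 mm long in all, 0.2 to 0.4 kg; its foot is a square black cap 44 x 44 x 14 mm, its top end has a beige bearing seat. Starts lying on a side of its foot, axis 22 mm above the counter, top end roughly toward the robot. Origin: centre of the foot underside; z axis runs along it from foot to top. May be absent
- roller3: orange roller (paint touch-dry, may be gripped): cylinder 44 mm in diameter, 110 mm long in all, 0.2 to 0.4 kg; its foot is a square black cap 44 x 44 x 14 mm, its top end has a beige bearing seat. Starts lying on a side of its foot, axis 22 mm above the counter, top end roughly toward the robot. Origin: centre of the foot underside; z axis runs along it from foot to top. May be absent
- axle: hexagonal steel roller axle, 12 mm across flats, 140 mm long along its own x axis, 0.12 kg, lying on the mat. Origin: middle of its underside as it first lies, 6 mm off its centre line (the axle may roll onto another flat). May be absent
- bearing: beige ceramic bearing ring lying flat on the mat, 48 mm outside, 24 mm hole, 14 mm high, 50 g. Origin: centre of its underside. May be absent
- wingnut: brass wing nut standing on its hub on the mat: hub 18 mm in diameter and 14 mm high, two wings 5 mm thick along its own x axis, 50 mm over their tips, about 25 mm high in all, 40 g. Origin: centre of its underside. May be absent
- can: white paint can 66 mm in diameter and 80 mm high: leave alone. Origin: centre of its underside
- cap: loose black plastic masking cap, an open round cup 48 mm in diameter and 30 mm high: leave alone. Origin: centre of its underside
- tape: yellow roll of masking tape lying flat, 100 mm in diameter, 24 mm high: leave alone. Origin: centre of its underside
Mind the look-alikes: they are no part of the job. What is shaped like the roller2 but pink or purple is not meant.

How it is judged:
By the outcome, as a careful person would: the job done as asked, in the order asked, and still so for the second after the job is handed in, with the robot touching nothing.
Of roller1, roller2, roller3 only 2 to 3 are there at a start; the rules pass over those that are not, and their reading is None.
Of axle, bearing, wingnut only 2 to 3 are there at a start; the rules pass over those that are not, and their reading is None.
At some moment in a run one of roller1, roller2, roller3, axle, bearing may be knocked a few centimetres aside while the robot is not near it.
Once in a run the grip may slacken for a moment while it holds something.
It also fails if it takes over 210 s, if anything falls off the work surface, if the arm or the gripper's body presses on something with over 40 N, if the wrist force passes 120 N, or if a joint passes its speed limit or range.

## Working session

There is one attempt and no reset: what is moved stays moved. The work goes in short steps, Python scripts to look and compute and a tool call to move; the robot and the scene stay as the last step left them, time stands still between calls to the robot, and variables do not carry over. Pictures are saved under pics/ and viewed, at most 14 in all, crops included, and the job is handed in when it is done.

Besides the shell and the picture viewer there is one more tool, called after "Request:" as name(argument=value, ...) on one line, values as JSON. apply_moves: Moves the arm, as the interface text tells. Its arguments: {"type":"object","properties":{"grip":{"type":"array"},"slide":{"type":"array"},"twist":{"type":"array"},"grip_force":{"type":"number"}},"required":["grip","slide","twist"]}

```bash
ls; mkdir -p pics; cat > h.py <<'E'
import numpy as np, cv2
from cell import r, imaging
def cap(n,f=None):
    c=imaging.capture(n)
    if f: cv2.imwrite('pics/'+f+'.png',c['image'])
    np.save('last_'+n+'.npy',c,allow_pickle=True); return c
def load(n): return np.load('last_'+n+'.npy',allow_pickle=True).item()
def K(c): return np.array([[c['fx'],0,c['cx']],[0,c['fy'],c['cy']],[0,0,1.]])
def ray(c,u,v):
    p=cv2.undistortPoints(np.array([[[u,v]]],float),K(c),np.array(c['distortion'],float))[0,0]
    return np.array([p[0],p[1],1.])
def atz(c,u,v,z):
    R=np.array(c['R']);t=np.array(c['t']);o=-R.T@t;d=R.T@ray(c,u,v); return o+d*(z-o[2])/d[2]
def dep(c,u,v):
    R=np.array(c['R']);t=np.array(c['t']);Z=np.median(c['range_z'][int(v)-1:int(v)+2,int(u)-1:int(u)+2]);return R.T@(ray(c,u,v)*Z-t)
E
python3 - <<'E'
from h import *
cap('top','top1');cap('side','side1');print(r.read_state(),r.pinch_z)
for n in('top','side'):
    c=load(n);print(n,-np.array(c['R']).T@c['t'],c['fx'])
E
```

```text
pics
{'clock': 0.1, 'qpos': array([ 1.68070709e+00,  4.07525510e-02,  8.39149351e-02, -3.88240783e-04,
       -1.61552246e+00, -3.33732757e-01]), 'joint_velocities': array([ 0.00096806, -0.00150347,  0.00206901,  0.00170384, -0.00053392,
        0.00160238]), 'joint_efforts': array([-5.40989902e-03, -3.69345760e+01,  3.48281085e+01,  6.95181817e+00,
       -4.57639559e-03,  4.05111278e-07]), 'ee_pos': array([0.13302609, 0.58475995, 0.23038456]), 'ee_rot': array([ 3.13998813e+00, -1.45760732e-04, -2.23804824e-01]), 'force': array([-0.62632241,  0.30558669, -0.33514188]), 'wrist_torque': array([ 0.01270273,  0.01446562, -0.00176522]), 'grasp_force': 0.0, 'width': 0.08544889080838294} -0.0187
top [ 0.51657962 -0.00803283  1.22652018] 487.6424525114203
side [-0.05940492 -0.91586373  0.94631813] 569.8286155051023
```

View pics/top1.png

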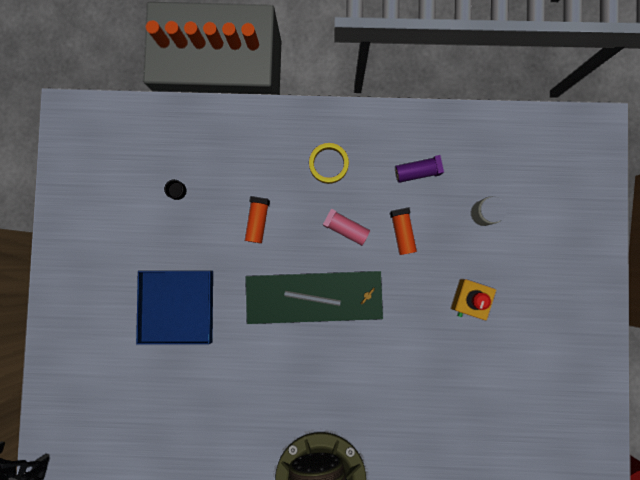

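View pics/side1.png

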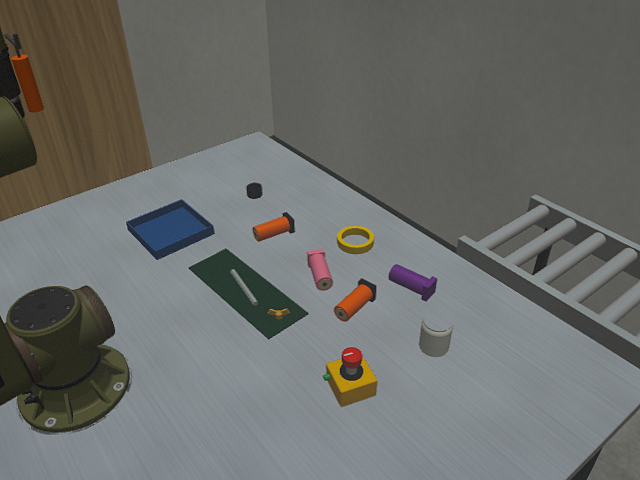

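Top view: rollers at (257,220) and (404,231) with dark feet on the far side, axle at (312,298), wing nut at (368,296), tray at (175,307), red head at (481,300). There is no bearing and no third roller. The pink (346,227) and purple (419,168) pieces are decoys. The side view agrees.

```bash
python3 - <<'E'
from h import *
c=load('top');s=load('side')
def seg(c,lo,hi,box):
    h=cv2.cvtColor(c['image'],cv2.COLOR_BGR2HSV);m=cv2.inRange(h,lo,hi);M=np.zeros_like(m);x0,y0,x1,y1=box;M[y0:y1,x0:x1]=m[y0:y1,x0:x1]
    return M
def tri(a,b):
    A=[];B=[]
    for cc,(u,v) in((c,a),(s,b)):
        R=np.array(cc['R']);t=np.array(cc['t']);o=-R.T@t;d=R.T@ray(cc,u,v);d/=np.linalg.norm(d);P=np.eye(3)-np.outer(d,d);A.append(P);B.append(P@o)
    return np.linalg.solve(sum(A),sum(B))
def info(M):
    n,l,st,ce=cv2.connectedComponentsWithStats(M)
    out=[]
    for i in range(1,n):
        if st[i,4]>25:
            p=np.argwhere(l==i)[:,::-1].astype(np.float32);out.append((st[i,4],ce[i].round(1),cv2.minAreaRect(p)))
    return out
T={}
for nm,lo,hi,box in [('roller',(3,150,80),(12,255,255),(230,180,450,270)),('head',(0,150,60),(4,255,255),(440,270,510,330)),('wing',(10,80,60),(25,255,255),(240,270,390,325)),('axle',(0,0,90),(180,90,255),(265,283,350,312)),('mat',(55,60,10),(90,255,90),(235,260,395,335)),('tray',(100,100,20),(130,255,255),(120,250,230,360))]:
    for a,ce,rect in info(seg(c,lo,hi,box)):
        print(nm,a,ce,'dep',dep(c,*ce).round(4),[atz(c,*p,0.02)[:2].round(3).tolist() for p in cv2.boxPoints(rect)])
for nm,lo,hi,box in [('roller',(3,150,80),(12,255,255),(240,200,390,330)),('head',(0,150,60),(4,255,255),(330,340,370,380)),('wing',(10,80,60),(25,255,255),(260,300,295,325))]:
    for a,ce,rect in info(seg(s,lo,hi,box)): print('side',nm,a,ce,dep(s,*ce).round(4))
i=c['image'][175:335,240:500];cv2.imwrite('pics/c1.png',cv2.resize(i,None,fx=3,fy=3,interpolation=cv2.INTER_CUBIC))
E
```

```text
roller 644 [256.1 222. ] dep [0.6202 0.1749 0.0431] [[0.576, 0.205], [0.673, 0.193], [0.667, 0.151], [0.571, 0.164]]
roller 648 [404.  233.9] dep [ 0.6011 -0.1857  0.0417] [[0.646, -0.158], [0.656, -0.199], [0.561, -0.219], [0.551, -0.179]]
head 198 [481.2 300.5] dep [ 0.4492 -0.3556  0.1003] [[0.431, -0.356], [0.467, -0.368], [0.456, -0.406], [0.42, -0.394]]
wing 77 [367.4 295.5] dep [ 0.4482 -0.1024  0.0159] [[0.437, -0.079], [0.472, -0.113], [0.461, -0.124], [0.426, -0.091]]
axle 187 [312.2 298. ] dep [0.438  0.0336 0.015 ] [[0.444, 0.102], [0.452, 0.101], [0.433, -0.034], [0.425, -0.033]]
mat 5922 [312.9 297.3] dep [0.4398 0.0319 0.0151] [[0.488, 0.201], [0.509, -0.133], [0.393, -0.14], [0.372, 0.193]]
tray 5479 [174.1 307.1] dep [0.4048 0.3785 0.0034] [[0.492, 0.472], [0.498, 0.283], [0.322, 0.276], [0.316, 0.463]]
side roller 487 [272.2 227.6] [0.6132 0.1633 0.0328]
side roller 615 [355.  300.2] [ 0.5946 -0.2012  0.0379]
side head 215 [351.8 354.9] [ 0.4443 -0.3612  0.0986]
side wing 141 [278.3 312.6] [ 0.4457 -0.1024  0.015 ]
```

View pics/c1.png

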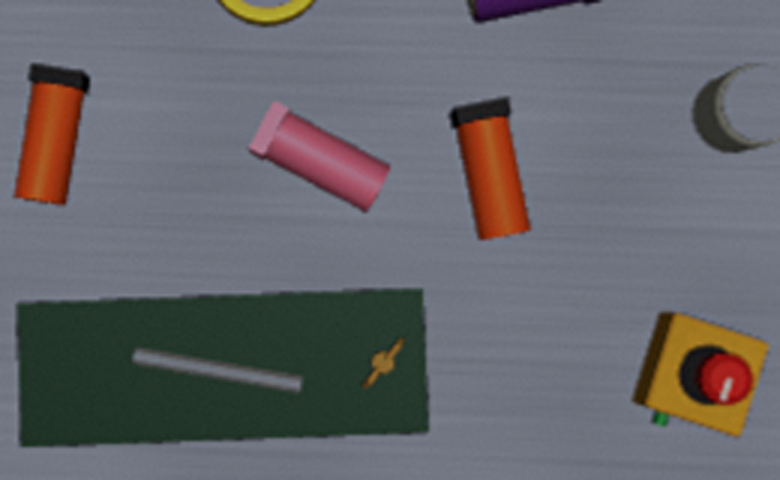

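```bash
cat > plan.py <<'E'
import sys,json
from h import *
def plan(wps,start=None,pr=True):
    """wps: (x,y,z,yaw,nrows). prints segment: rows x [slide] twist"""
    s=r.read_state() if start is None else None
    p=np.array(s['ee_pos'] if s else start[:3]);y=s['ee_rot'][2] if s else start[3]
    for x,yy,z,yw,n in wps:
        d=np.array([x,yy,z])-p; dy=(yw-y+np.pi)%(2*np.pi)-np.pi; st=d/n; t=round(-dy/n/np.pi,4); seg=[]
        for i in range(n):
            f=np.array([[np.cos(y),np.sin(y),0],[np.sin(y),-np.cos(y),0],[0,0,-1]])
            a=(f@((np.array([x,yy,z])-p)/(n-i))/0.06).round(3); p=p+f.T@a*0.06; y-=t*np.pi; seg.append(a.tolist())
        if pr: print(n,'tw',t,seg if abs(t)>1e-3 else seg[0], 'len/row mm',round(np.linalg.norm(st)*1000,1))
    return p,y
if __name__=='__main__': plan(json.loads(sys.argv[1]))
E
python3 plan.py '[[0.35,0.35,0.26,-0.224,6],[0.40,0.03,0.28,-0.224,7],[0.449,-0.356,0.17,-0.224,7]]'
```

```text
6 tw 0.0 [0.732, 0.502, -0.082] len/row mm 53.5
7 tw 0.0 [0.285, 0.717, -0.048] len/row mm 46.4
7 tw 0.0 [0.318, 0.87, 0.262] len/row mm 57.8
```

Request:
apply_moves(grip=[-1,-1,-1,-1,-1,-1,-1,-1,-1,-1], slide=[[0.732,0.502,-0.082],[0.732,0.502,-0.082],[0.732,0.502,-0.082],[0.732,0.502,-0.082],[0.732,0.502,-0.082],[0.732,0.502,-0.082],[0.285,0.717,-0.048],[0.285,0.717,-0.048],[0.285,0.717,-0.048],[0.285,0.717,-0.048]], twist=[0,0,0,0,0,0,0,0,0,0])

```text
clock: 1.35
ee_pos: [0.3783, 0.1659, 0.2722]
ee_rot: [3.141, 0.0, -0.223]
force: [0.9, 0.0, -0.1]
width: 0.0854
grasp_force: 0.0
```

Request:
apply_moves(grip=[-1,-1,-1,-1,-1,-1,-1,-1,-1,-1], slide=[[0.285,0.717,-0.048],[0.285,0.717,-0.048],[0.285,0.717,-0.048],[0,0,0],[0,0,0],[0,0,0],[0,0,0],[0,0,0],[0,0,0],[0,0,0]], twist=[0,0,0,0,0,0,0,0,0,0])

```text
clock: 2.6
ee_pos: [0.3998, 0.0302, 0.281]
ee_rot: [3.141, 0.0, -0.224]
force: [-0.5, 0.5, 0.1]
width: 0.0856
grasp_force: 0.0
```

```bash
python3 - <<'E'
from h import *
c=cap('wrist','w1');s=r.read_state();print(s['clock'],s['ee_pos'],s['ee_rot'],s['qpos'],s['force'],-np.array(c['R']).T@c['t'])
E
python3 plan.py '[[0.449,-0.356,0.17,-0.224,7],[0.449,-0.356,0.112,-0.224,3]]'
```

```text
2.65 [0.39986276 0.03016221 0.28100261] [ 3.14147433e+00 -5.39924101e-05 -2.23758860e-01] [ 5.87528649e-01 -4.90497888e-01 -2.69018527e-01  1.23647215e-04
 -1.79232431e+00  7.59535980e-01] [0.02291343 0.0947134  0.7248982 ] [0.47322735 0.01341384 0.42383904]
7 tw 0.0 [0.318, 0.871, 0.264] len/row mm 57.8
3 tw 0.0 [-0.0, -0.0, 0.322] len/row mm 19.3
```

View pics/w1.png

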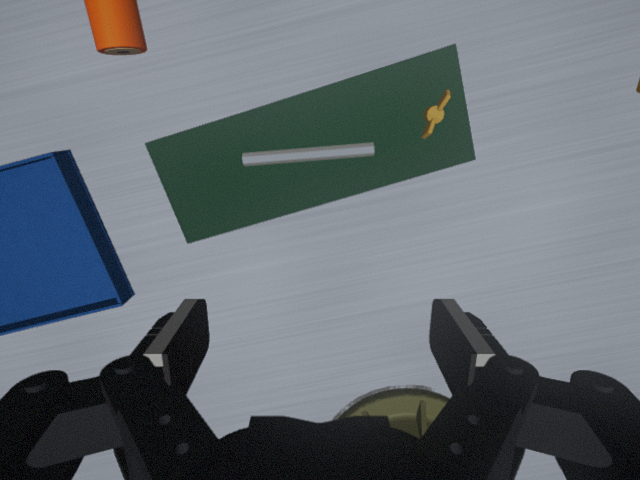

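Wrist view: wing nut hub at (436,114) with wing tips (448,92) and (427,138), axle ends at (243,159) and (374,149), mat corners at (146,143), (456,44), (475,159), (188,242).

Request:
apply_moves(grip=[1,1,1,1,1,1,1,1,1,1], slide=[[0.318,0.871,0.264],[0.318,0.871,0.264],[0.318,0.871,0.264],[0.318,0.871,0.264],[0.318,0.871,0.264],[0.318,0.871,0.264],[0.318,0.871,0.264],[0,0,0.32],[0,0,0.32],[0,0,0.2]], twist=[0,0,0,0,0,0,0,0,0,0])

```text
clock: 3.9
ee_pos: [0.4488, -0.3552, 0.1187]
ee_rot: [-3.141, 0.0, -0.223]
force: [0.1, 0.2, -1.1]
width: -0.0001
grasp_force: 0.0
```

```bash
python3 - <<'E'
from h import *
c=load('wrist');z=.004
f=lambda u,v,z:atz(c,u,v,z)[:2].round(4)
print('hub',f(436,114,.018),'tips',f(448,92,.026),f(427,138,.026))
print('axle',f(243,159,.012),f(374,149,.012),'depth',dep(c,308,155),dep(c,436,114))
m=np.array([f(*p,.004) for p in((146,143),(456,44),(475,159),(188,242))]);print('mat',m,m.mean(0))
print('tray',f(133,297,.03),f(70,151,.03))
s=r.read_state();print(s['ee_pos'],s['width'],s['force'])
cap('side');cap('top','t2')
i=load('side')['image'][320:420,300:420];cv2.imwrite('pics/c2.png',cv2.resize(i,None,fx=5,fy=5))
E
```

```text
hub [ 0.4478 -0.1035] tips [ 0.4662 -0.1153] [ 0.4272 -0.0893]
axle [0.4477 0.1027] [ 0.4269 -0.0364] depth [0.4367901  0.03344702 0.01630041] [ 0.44782398 -0.10351263  0.01800862]
mat [[ 0.4865  0.2014]
 [ 0.5088 -0.1356]
 [ 0.3908 -0.1428]
 [ 0.3693  0.1938]] [0.43885 0.0292 ]
tray [0.3265 0.2648] [0.4949 0.2671]
[ 0.44880519 -0.3552067   0.11870682] -0.00013262299997762115 [ 0.14420518  0.21167009 -1.11135363]
```

View pics/c2.png

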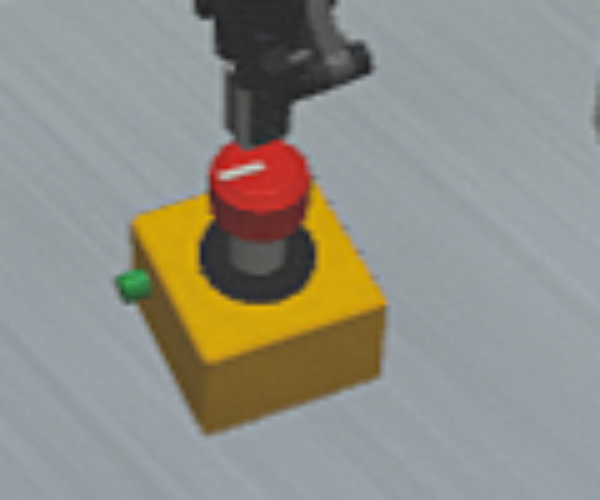

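The crop shows the shut fingers at (260,130), right above the red head at (260,185).

Request:
apply_moves(grip=[1,1,1,1,1,1,1,1,1,1], slide=[[0,0,0.1],[0,0,0.08],[0,0,0.05],[0,0,0.05],[0,0,0.04],[0,0,0.04],[0,0,0.03],[0,0,0.03],[0,0,0],[0,0,0]], twist=[0,0,0,0,0,0,0,0,0,0])

```text
clock: 5.25
ee_pos: [0.449, -0.3564, 0.0951]
ee_rot: [3.141, -0.001, -0.224]
force: [-0.8, 2.2, 5.1]
width: -0.0
grasp_force: 2.5
```

Request:
apply_moves(grip=[1,1,1,1,1,1,1,1,1,1], slide=[[0,0,0.02],[0,0,0.02],[0,0,0.01],[0,0,0.01],[0,0,0],[0,0,0],[0,0,0],[0,0,0],[0,0,0],[0,0,0]], twist=[0,0,0,0,0,0,0,0,0,0])

```text
clock: 6.5
ee_pos: [0.4494, -0.3568, 0.0949]
ee_rot: [3.14, -0.003, -0.223]
force: [-6.3, 6.5, 18.2]
width: 0.0001
grasp_force: 9.3
```

```bash
python3 - <<'E'
from plan import *
plan([(0.449,-0.356,0.14,-0.224,2),(0.4478,-0.1035,0.09,-0.6,6),(0.4478,-0.1035,0.035,-0.6,2)],(0.449,-.356,.090,-.224))
E
```

```text
2 tw -0.0 [0.0, 0.0, -0.417] len/row mm 25.0
6 tw 0.0199 [[-0.159, -0.683, 0.139], [-0.201, -0.672, 0.139], [-0.243, -0.658, 0.139], [-0.284, -0.641, 0.139], [-0.323, -0.623, 0.138], [-0.362, -0.601, 0.139]] len/row mm 42.9
2 tw 0.0001 [0.0, 0.0, 0.458] len/row mm 27.5
```

Request:
apply_moves(grip=[1,1,-0.2,-0.2,-0.2,-0.2,-0.2,-0.2,-0.2,-0.2], slide=[[0,0,-0.417],[0,0,-0.417],[-0.159,-0.683,0.139],[-0.201,-0.672,0.139],[-0.243,-0.658,0.139],[-0.284,-0.641,0.139],[-0.323,-0.623,0.138],[-0.362,-0.601,0.139],[0,0,0.3],[0,0,0]], twist=[0,0,0.02,0.02,0.02,0.02,0.02,0.02,0,0])

```text
clock: 7.75
ee_pos: [0.4467, -0.1038, 0.0711]
ee_rot: [3.14, 0.003, -0.6]
force: [0.1, -0.3, -0.3]
width: 0.0514
grasp_force: 0.0
```

```bash
python3 - <<'E'
from h import *
cap('top');c=cap('wrist','w2');s=r.read_state();print(s['ee_pos'],s['ee_rot'],s['width'])
h=load('top');i=h['image'][280:320,455:510];a=cv2.resize(i,(440,320));b=cv2.resize(c['image'],(427,320));cv2.imwrite('pics/m1.png',cv2.resize(np.hstack([a,b]),(800,295)))
m=cv2.inRange(cv2.cvtColor(h['image'],cv2.COLOR_BGR2HSV),(0,150,60),(4,255,255));m[:270]=0;m[330:]=0;m[:,:440]=0;m[:,510:]=0
v,u=np.argwhere(m).mean(0);print('head',dep(h,u,v))
E
```

```text
[ 0.44769967 -0.10459755  0.07291516] [ 3.14069056e+00  1.40555911e-04 -6.01578997e-01] 0.05132730939520598
head [ 0.44965944 -0.35517585  0.09336221]
```

View pics/m1.png

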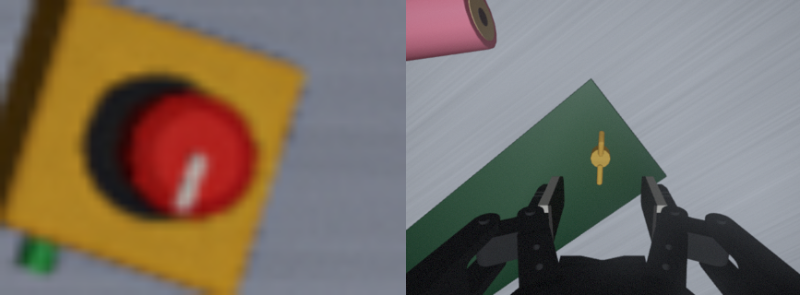

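The left half shows the head pressed down. The right half shows the wing nut at (600,158), aligned and centred between the fingers. I'll descend, grip and lift.

Request:
apply_moves(grip=[-0.2,-0.2,-0.2,1,1,1,1,1,1,1], slide=[[0,0,0.5],[0,0,0.38],[0,0,0.2],[0,0,0],[0,0,0],[0,0,0],[0,0,0],[0,0,-0.3],[0,0,-0.6],[0,0,-0.6]], twist=[0,0,0,0,0,0,0,0,0,0], grip_force=40)

```text
clock: 9.1
ee_pos: [0.4475, -0.1035, 0.0989]
ee_rot: [3.141, 0.001, -0.601]
force: [0.0, 0.1, 0.0]
width: 0.0154
grasp_force: 39.0
```

```bash
python3 plan.py '[[0.42,0.33,0.09,-0.6,8],[0.41,0.37,0.05,-0.6,2]]'; python3 - <<'E'
from plan import *
plan([(0.436,0.033,0.10,-1.71,10),(0.436,0.033,0.04,-1.71,2)],(.41,.37,.05,-.6))
E
```

```text
8 tw -0.0 [-0.558, -0.713, 0.019] len/row mm 54.3
2 tw -0.0001 [-0.257, -0.228, 0.333] len/row mm 28.7
10 tw 0.0353 [[0.353, 0.439, -0.083], [0.399, 0.397, -0.083], [0.441, 0.351, -0.083], [0.477, 0.3, -0.083], [0.507, 0.245, -0.084], [0.531, 0.187, -0.083], [0.549, 0.128, -0.084], [0.56, 0.066, -0.083], [0.563, 0.004, -0.084], [0.56, -0.059, -0.083]] len/row mm 34.2
2 tw 0.0002 [0.0, 0.0, 0.5] len/row mm 30.0
```

Request:
apply_moves(grip=[1,1,1,1,1,1,1,1,1,1], slide=[[-0.558,-0.713,0],[-0.558,-0.713,0],[-0.558,-0.713,0],[-0.558,-0.713,0],[-0.558,-0.713,0],[-0.558,-0.713,0],[-0.558,-0.713,0],[-0.558,-0.713,0.1],[-0.351,-0.366,0.35],[-0.351,-0.366,0.35]], twist=[0,0,0,0,0,0,0,0,0,0])

```text
clock: 10.35
ee_pos: [0.4098, 0.3914, 0.0493]
ee_rot: [3.141, 0.0, -0.6]
force: [0.4, 0.1, -0.5]
width: 0.0152
grasp_force: 39.1
```

Request:
apply_moves(grip=[1,1,1,1,-0.3,-0.3,-0.3,-0.3,-0.3,-0.3], slide=[[0,0,0.35],[0,0,0.25],[0,0,0.1],[0,0,0],[0,0,0],[0,0,0],[0,0,0],[0,0,-0.5],[0,0,-0.7],[0,0,-0.4]], twist=[0,0,0,0,0,0,0,0,0,0])

```text
clock: 11.6
ee_pos: [0.411, 0.3906, 0.1067]
ee_rot: [-3.139, -0.0, -0.601]
force: [-0.4, 0.6, -0.1]
width: 0.0557
grasp_force: 0.0
```

```bash
python3 - <<'E'
from h import *
c=cap('top','t3');s=r.read_state();print(s['ee_pos'],s['ee_rot'],s['width'])
# axle
m=cv2.inRange(cv2.cvtColor(c['image'],cv2.COLOR_BGR2HSV),(0,0,90),(180,90,255));M=np.zeros_like(m);M[283:312,260:355]=m[283:312,260:355]
p=np.argwhere(M)[:,::-1].astype(np.float32);rr=cv2.minAreaRect(p);print(len(p),[atz(c,*q,.012)[:2].round(4).tolist() for q in cv2.boxPoints(rr)])
E
python3 plan.py '[[0.436,0.033,0.09,-1.718,10]]'
```

```text
[0.41195192 0.39143538 0.10981997] [-3.13485849e+00 -1.08291403e-03 -6.00524724e-01] 0.0553150608024076
195 [[0.4435, 0.1043], [0.4522, 0.1031], [0.4322, -0.0341], [0.4236, -0.0328]]
10 tw 0.0356 [[0.371, 0.47, 0.033], [0.421, 0.426, 0.033], [0.466, 0.376, 0.033], [0.505, 0.322, 0.033], [0.537, 0.264, 0.033], [0.564, 0.202, 0.033], [0.583, 0.138, 0.033], [0.594, 0.072, 0.033], [0.598, 0.005, 0.033], [0.596, -0.061, 0.033]] len/row mm 36.0
```

View pics/t3.png

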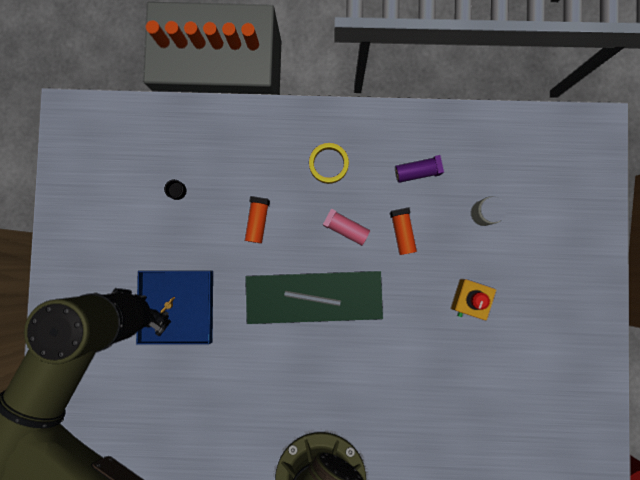

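The top view shows the wing nut inside the tray at (168,303). The axle is unmoved at (312,298).

Request:
apply_moves(grip=[-0.3,-0.3,-0.3,-0.3,-0.3,-0.3,-0.3,-0.3,-0.3,-0.3], slide=[[0.371,0.47,0.033],[0.421,0.426,0.033],[0.466,0.376,0.033],[0.505,0.322,0.033],[0.537,0.264,0.033],[0.564,0.202,0.033],[0.583,0.138,0.033],[0.594,0.072,0.033],[0.598,0.005,0.033],[0.58,-0.088,0.033]], twist=[0.0356,0.0356,0.0356,0.0356,0.0356,0.0356,0.0356,0.0356,0.0356,0.0356])

```text
clock: 12.9
ee_pos: [0.4359, 0.0314, 0.0841]
ee_rot: [-3.141, 0.0, -1.723]
force: [0.6, 0.0, 1.3]
width: 0.0558
grasp_force: 0.0
```

Request:
apply_moves(grip=[-0.3,-0.3,-0.3,-0.3,1,1,1,1,1,1], slide=[[0,0,0.5],[0,0,0.5],[0,0,0.3],[0,0,0.05],[0,0,0],[0,0,0],[0,0,0],[0,0,0],[0,0,-0.4],[0,0,-0.7]], twist=[0,0,0,0,0,0,0,0,0,0], grip_force=60)

```text
clock: 14.15
ee_pos: [0.4347, 0.0321, 0.0684]
ee_rot: [3.138, -0.002, -1.719]
force: [1.3, -0.8, -0.4]
width: 0.0108
grasp_force: 59.0
```

```bash
python3 - <<'E'
from plan import *
s=r.read_state();print(s['ee_pos'],s['ee_rot'])
p=s['ee_pos']
plan([(p[0],p[1],.1,-1.717,1),(.42,.2,.1,-1.2,5),(.411,.345,.08,-.6,5),(.411,.345,.035,-.3,4)])
E
```

```text
[0.4346842  0.03208311 0.06838356] [ 3.13805424e+00 -1.76058601e-03 -1.71937433e+00]
1 tw -0.0008 [0.0, 0.0, -0.527] len/row mm 31.6
5 tw -0.0329 [[-0.547, 0.13, 0.0], [-0.557, 0.073, 0.0], [-0.562, 0.015, 0.0], [-0.56, -0.043, 0.0], [-0.552, -0.101, 0.0]] len/row mm 33.7
5 tw -0.0382 [[-0.461, -0.147, 0.067], [-0.441, -0.201, 0.067], [-0.413, -0.253, 0.066], [-0.38, -0.3, 0.067], [-0.341, -0.344, 0.066]] len/row mm 29.3
4 tw -0.0239 [[-0.0, -0.0, 0.188], [-0.0, -0.0, 0.187], [-0.0, -0.0, 0.188], [-0.0, -0.0, 0.187]] len/row mm 11.3
```

Request:
apply_moves(grip=[1,1,1,1,1,1,1,1,1,1], slide=[[0,0,-0.55],[-0.547,0.13,0],[-0.557,0.073,0],[-0.562,0.015,0],[-0.56,-0.043,0],[-0.552,-0.101,0],[-0.461,-0.147,0.067],[-0.441,-0.201,0.067],[-0.413,-0.253,0.067],[-0.38,-0.3,0.067]], twist=[0,-0.033,-0.033,-0.033,-0.033,-0.033,-0.038,-0.038,-0.038,-0.038])

```text
clock: 15.4
ee_pos: [0.4142, 0.3173, 0.0857]
ee_rot: [3.141, 0.0, -0.719]
force: [-0.1, -0.5, -1.3]
width: 0.0109
grasp_force: 59.0
```

Request:
apply_moves(grip=[1,1,1,1,1,1,1,1,1,1], slide=[[-0.341,-0.344,0.067],[0,0,0.2],[0,0,0.2],[0,0,0.2],[0,0,0.2],[0,0,0.2],[0,0,0.14],[0,0,0],[0,0,0],[0,0,0]], twist=[-0.038,-0.024,-0.024,-0.024,-0.024,0,0,0,0,0])

```text
clock: 16.65
ee_pos: [0.4132, 0.3458, 0.0145]
ee_rot: [-3.141, -0.0, -0.303]
force: [-1.0, 0.3, -1.3]
width: 0.0106
grasp_force: 59.0
```

Request:
apply_moves(grip=[1,1,1,-0.3,-0.3,-0.3,-0.3,-0.3,-0.3,-0.3], slide=[[0,0,0.08],[0,0,0],[0,0,0],[0,0,0],[0,0,0],[0,0,-0.6],[0,0,-0.8],[0,0,-0.8],[0,0,-0.6],[0,0,0]], twist=[0,0,0,0,0,0,0,0,0,0])

```text
clock: 17.9
ee_pos: [0.4141, 0.3466, 0.1812]
ee_rot: [-3.135, -0.003, -0.302]
force: [0.0, -0.2, -0.1]
width: 0.0554
grasp_force: 0.0
```

```bash
python3 plan.py '[[0.54,0.19,0.2,-0.13,6]]'
```

```text
6 tw -0.0091 [[0.463, 0.311, -0.052], [0.454, 0.324, -0.052], [0.445, 0.337, -0.052], [0.435, 0.35, -0.052], [0.425, 0.362, -0.053], [0.415, 0.374, -0.052]] len/row mm 33.6
```

Request:
apply_moves(grip=[-1,-1,-1,-1,-1,-1,-1,-1,-1,-1], slide=[[0.463,0.311,-0.052],[0.454,0.324,-0.052],[0.445,0.337,-0.052],[0.435,0.35,-0.052],[0.425,0.362,-0.053],[0.415,0.374,-0.052],[0,0,0],[0,0,0],[0,0,0],[0,0,0]], twist=[-0.009,-0.009,-0.009,-0.009,-0.009,-0.009,0,0,0,0])

```text
clock: 19.15
ee_pos: [0.5384, 0.1894, 0.1958]
ee_rot: [3.142, 0.0, -0.132]
force: [0.1, -0.2, 0.3]
width: 0.0854
grasp_force: 0.0
```

```bash
python3 - <<'E'
from h import *
c=cap('wrist');t=cap('top');s=r.read_state();print(s['ee_pos'],s['ee_rot'])
a=cv2.resize(c['image'],(480,360));b=cv2.resize(t['image'][180:350,120:280],(320,340))
im=np.zeros((360,800,3),np.uint8);im[:,:480]=a;im[:340,480:]=b;cv2.imwrite('pics/m2.png',im)
E
```

```text
[0.53850422 0.18918065 0.1958877 ] [-3.14155911e+00 -1.25284483e-04 -1.31962088e-01]
```

View pics/m2.png

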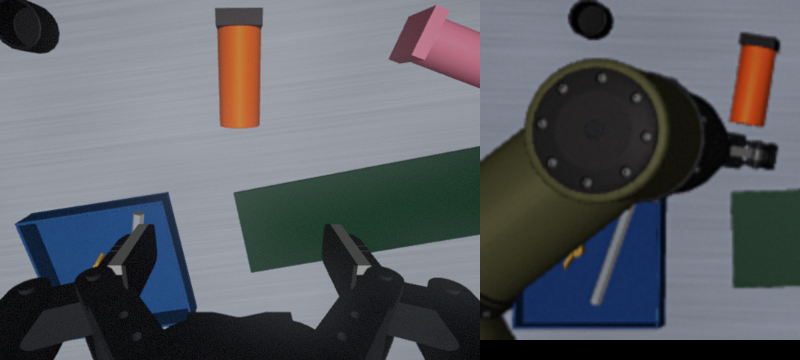

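The left half shows roller1 upright in the frame, with its foot at (240,15) and top end at (240,127). The right half shows the axle and the wing nut in the tray.

```bash
cat >> h.py <<'E'
def roller(c,box):
    """orange blob in box (u0,v0,u1,v1) -> axis ends at z=.03 by min-area rect"""
    m=cv2.inRange(cv2.cvtColor(c['image'],cv2.COLOR_BGR2HSV),(3,150,60),(14,255,255));M=np.zeros_like(m);u0,v0,u1,v1=box;M[v0:v1,u0:u1]=m[v0:v1,u0:u1]
    n,l,st,ce=cv2.connectedComponentsWithStats(M);i=1+np.argmax(st[1:,4]);p=np.argwhere(l==i)[:,::-1].astype(np.float32)
    b=cv2.boxPoints(cv2.minAreaRect(p));b=b[np.argsort(b[:,1])];return (b[0]+b[1])/2,(b[2]+b[3])/2,st[i]
E
python3 - <<'E'
from h import *
c=load('wrist');a,b,st=roller(c,(250,0,400,300));print(a,b,st)
for z in(.022,.044):
    A=atz(c,*a,z);B=atz(c,*b,z);print(z,A,B,np.arctan2(*(A-B)[[1,0]]),np.linalg.norm(A-B))
print('depth',dep(c,(a[0]+b[0])/2,(a[1]+b[1])/2),dep(c,a[0],a[1]-10))
t=np.load('last_top.npy',allow_pickle=True).item();a,b,st=roller(t,(230,180,300,260));print([atz(t,*q,.03) for q in(a,b)])
E
```

```text
[318.49997  34.     ] [318.49997 169.99997] [ 291   34   56  137 7118]
0.022 [0.67066376 0.17191942 0.022     ] [0.57001811 0.18530925 0.022     ] -0.1322626186529805 0.10153243074433435
0.044 [0.6666546  0.17243306 0.044     ] [0.57300175 0.18489257 0.044     ] -0.13226261865298058 0.09447801471982843
depth [0.62228839 0.17833508 0.04463723] [0.67269709 0.1716287  0.04447836]
[array([0.66978468, 0.17071309, 0.03      ]), array([0.57308655, 0.18328136, 0.03      ])]
```

Request:
apply_moves(grip=[-1,-1,-1,-1,-1,-1,-1,-1,-1,-1], slide=[[0.43,0,0.3],[0.43,0,0.5],[0,0,0.8],[0,0,0.7],[0,0,0.4],[0,0,0.25],[0,0,0.15],[0,0,0.1],[0,0,0],[0,0,0]], twist=[0,0,0,0,0,0,0,0,0,0])

```text
clock: 20.5
ee_pos: [0.5903, 0.1821, 0.0047]
ee_rot: [-3.141, -0.001, -0.133]
force: [-0.7, -0.4, 0.9]
width: 0.0851
grasp_force: 0.0
```

Request:
apply_moves(grip=[1,1,1,1,1,1,1,1,1,1], slide=[[0,0,0],[0,0,0],[0,0,0],[0,0,0],[0,0,0],[0,0,0],[0,0,-0.2],[0,0,-0.3],[0,0,-0.3],[0,0,-0.2]], twist=[0,0,0,0,0,0,0,0,0,0], grip_force=25)

```text
clock: 21.75
ee_pos: [0.5904, 0.1822, 0.066]
ee_rot: [-3.14, -0.002, -0.133]
force: [0.1, 0.1, -1.5]
width: 0.0432
grasp_force: 25.9
```

```bash
python3 - <<'E'
from h import *
s=cap('side');c=cap('wrist');st=r.read_state();print(st['ee_pos'],st['width'],st['force'],st['wrist_torque'])
cv2.imwrite('pics/m3.png',np.hstack([cv2.resize(s['image'][150:300,180:330],(400,400)),cv2.resize(c['image'],(400,300),)[[*range(300)]+[299]*100]]))
E
```

```text
[0.5908743  0.18242787 0.06629721] 0.043030377615653835 [ 0.83923905 -0.12254432 -2.10468395] [ 0.0327063   0.12386114 -0.04639346]
```

View pics/m3.png

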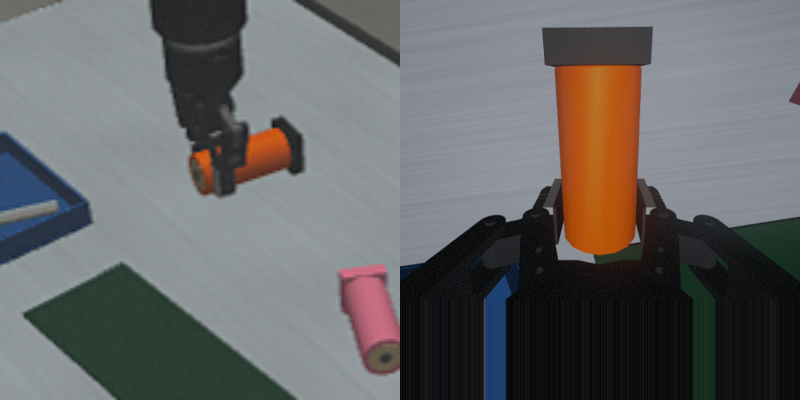

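The roller hangs level in the grip: the side crop shows it at (245,160), with its foot at (290,145). It does not pivot at 25 N. I'll back off a little, lower it, then ease the fingers until gravity swings the foot down.

Request:
apply_moves(grip=[1,1,1,1,1,0.2,0.1,0.05,0.03,0.03], slide=[[-0.3,0,0.1],[-0.5,0,0.1],[-0.5,0,0.2],[-0.2,0,0.1],[0,0,0],[0,0,0],[0,0,0],[0,0,0],[0,0,0],[0,0,0]], twist=[0,0,0,0,0,0,0,0,0,0], grip_force=20)

```text
clock: 23.1
ee_pos: [0.5007, 0.1938, 0.0338]
ee_rot: [3.141, 0.0, -0.133]
force: [-0.3, -0.2, -2.1]
width: 0.0427
grasp_force: 25.9
```

Request:
apply_moves(grip=[0.02,0.02,0.01,0.01,0.0,0.0,0.0,-0.005,-0.005,-0.005], slide=[[0,0,0],[0,0,0],[0,0,0],[0,0,0],[0,0,0],[0,0,0],[0,0,0],[0,0,0],[0,0,0],[0,0,0]], twist=[0,0,0,0,0,0,0,0,0,0], grip_force=20)

```text
clock: 24.35
ee_pos: [0.5007, 0.1938, 0.0338]
ee_rot: [3.141, -0.0, -0.133]
force: [0.4, -0.8, -2.9]
width: 0.0429
grasp_force: 25.9
```

Request:
apply_moves(grip=[-0.01,-0.01,-0.01,-0.01,-0.015,-0.015,-0.015,-0.015,-0.015,-0.015], slide=[[0,0,0],[0,0,0],[0,0,0],[0,0,0],[0,0,0],[0,0,0],[0,0,0],[0,0,0],[0,0,0],[0,0,0]], twist=[0,0,0,0,0,0,0,0,0,0])

```text
clock: 25.6
ee_pos: [0.5007, 0.1938, 0.0338]
ee_rot: [3.141, -0.0, -0.133]
force: [0.1, -0.6, -2.4]
width: 0.043
grasp_force: 18.3
```

```bash
python3 - <<'E'
from h import *
c=cap('wrist');st=r.read_state();print(st['width'],st['grasp_force'],st['wrist_torque']);print(roller(c,(150,0,500,480)))
E
```

```text
0.043268625294496876 18.269461691379547 [0.00116962 0.11427769 0.0405542 ]
(array([317., 103.], dtype=float32), array([317., 407.], dtype=float32), array([  249,   103,   137,   305, 32611], dtype=int32))
```

Request:
apply_moves(grip=[-0.018,-0.018,-0.018,-0.02,-0.02,-0.02,-0.022,-0.022,-0.022,-0.022], slide=[[0,0,0],[0,0,0],[0,0,0],[0,0,0],[0,0,0],[0,0,0],[0,0,0],[0,0,0],[0,0,0],[0,0,0]], twist=[0,0,0,0,0,0,0,0,0,0])

```text
clock: 26.9
ee_pos: [0.5007, 0.1938, 0.0339]
ee_rot: [3.142, -0.0, -0.133]
force: [0.3, -0.2, -1.5]
width: 0.0436
grasp_force: 8.6
```

```bash
python3 - <<'E'
from h import *
c=cap('wrist');st=r.read_state();print(st['width'],st['grasp_force'],st['wrist_torque']);print(roller(c,(150,0,500,480)))
E
```

```text
0.04432677087087303 8.60837996006012 [-0.00533312  0.04001628  0.03414359]
(array([319., 100.], dtype=float32), array([319., 397.], dtype=float32), array([  260,   100,   119,   298, 30791], dtype=int32))
```

Request:
apply_moves(grip=[-0.022,-0.022,-0.022,-0.022,-0.022,-0.022,-0.022,-0.022,-0.022,-0.022], slide=[[0.09,0,-0.12],[0.09,0,-0.12],[0.1,0,-0.1],[0.1,0,-0.1],[0.12,0,-0.08],[0.12,0,-0.07],[0,0,0],[0,0,0],[0,0,0],[0,0,0]], twist=[0,0,0,0,0,0,0,0,0,0])

```text
clock: 28.2
ee_pos: [0.5374, 0.1889, 0.0692]
ee_rot: [3.141, 0.0, -0.133]
force: [-0.6, 0.6, -2.9]
width: 0.0436
grasp_force: 9.0
```

```bash
python3 - <<'E'
from h import *
s=cap('side');c=cap('wrist');st=r.read_state();print(st['width'],st['grasp_force'],st['wrist_torque'],st['force'])
cv2.imwrite('pics/m4.png',np.hstack([cv2.resize(s['image'][150:300,180:330],(400,400)),cv2.resize(c['image'],(400,400))]))
E
```

```text
0.04364212443433737 8.980853408575058 [0.01180811 0.1379268  0.01953256] [ 0.84881854 -0.10452439 -3.06333535]
```

View pics/m4.png

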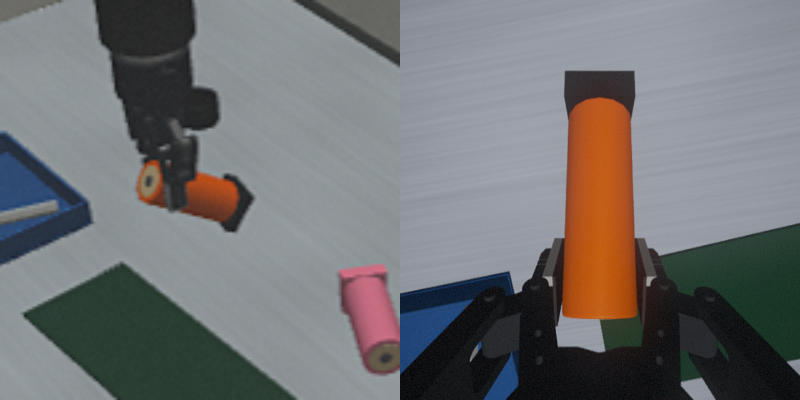

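Side crop: the roller is tilted about 25° foot-down, foot at (240,205), and held there at 9 N. I'll ease the grip a bit more.

Request:
apply_moves(grip=[-0.023,-0.023,-0.023,-0.024,-0.024,-0.024,-0.025,-0.025,-0.025,-0.025], slide=[[0,0,0],[0,0,0],[0,0,0],[0,0,0],[0,0,0],[0,0,0],[0,0,0],[0,0,0],[0,0,0],[0,0,0]], twist=[0,0,0,0,0,0,0,0,0,0])

```text
clock: 29.55
ee_pos: [0.5376, 0.1889, 0.0693]
ee_rot: [3.142, -0.0, -0.133]
force: [-0.1, -0.1, -2.1]
width: 0.0437
grasp_force: 5.5
```

```bash
cat >> h.py <<'E'
def tilt(c,off=70):
    """tilt of a gripped roller from the wrist depth image: PCA-free: top-surface slope along the column of the blob"""
    m=cv2.inRange(cv2.cvtColor(c['image'],cv2.COLOR_BGR2HSV),(3,150,60),(16,255,255));n,l,s,ce=cv2.connectedComponentsWithStats(m[:, 200:440].copy());i=1+np.argmax(s[1:,4]);p=np.argwhere(l==i);u0=int(np.median(p[:,1]))+200
    vs=p[np.abs(p[:,1]+200-u0)<6][:,0];a,b=np.percentile(vs,[10,90]);A=dep(c,u0,a);B=dep(c,u0,b);d=A-B
    return np.degrees(np.arctan2(-d[2],np.hypot(d[0],d[1]))),A.round(4),B.round(4)
E
python3 - <<'E'
from h import *
c=cap('wrist');st=r.read_state();print(st['width'],st['grasp_force'],st['wrist_torque'],tilt(c),roller(c,(150,0,500,480)))
E
```

```text
0.043714679477751116 5.5431729555130005 [-0.017299    0.13197582 -0.05774604] (np.float64(49.9104706138229), array([0.593 , 0.1813, 0.0497]), array([0.5442, 0.1878, 0.1083])) (array([319., 141.], dtype=float32), array([319., 388.], dtype=float32), array([  258,   141,   123,   248, 23180], dtype=int32))
```

Request:
apply_moves(grip=[-0.025,-0.025,-0.025,-0.025,-0.025,-0.025,-0.025,-0.025,-0.025,-0.025], slide=[[0.13,0,-0.055],[0.13,0,-0.055],[0.135,0,-0.03],[0.135,0,-0.03],[0.137,0,-0.005],[0.137,0,-0.005],[0.137,0,0],[0.137,0,0],[0,0,0],[0,0,0]], twist=[0,0,0,0,0,0,0,0,0,0])

```text
clock: 30.85
ee_pos: [0.6015, 0.1803, 0.0799]
ee_rot: [3.141, 0.0, -0.133]
force: [-0.2, 0.3, -3.4]
width: 0.0436
grasp_force: 5.7
```

```bash
python3 - <<'E'
from h import *
s=cap('side');c=cap('wrist');st=r.read_state();print(st['width'],st['grasp_force'],st['wrist_torque'],st['force'],tilt(c))
cv2.imwrite('pics/m5.png',np.hstack([cv2.resize(s['image'][150:300,180:330],(400,400)),cv2.resize(c['image'],(400,400))]))
E
```

```text
0.04376640713734728 5.675583109259605 [-0.01698928 -0.00869865 -0.00544276] [-0.32952344  0.36988208 -2.45331201] (np.float64(59.41849935624911), array([0.6494, 0.1738, 0.0525]), array([0.6102, 0.179 , 0.1195]))
```

View pics/m5.png

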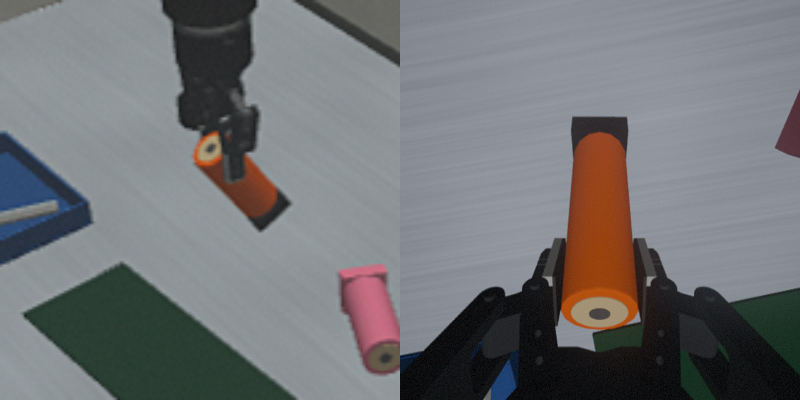

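Request:
apply_moves(grip=[-0.025,-0.025,-0.026,-0.026,-0.026,-0.026,-0.026,-0.026,-0.026,-0.026], slide=[[0,0,0.06],[0,0,0.07],[0,0,0],[0.09,0,-0.02],[0.09,0,-0.02],[0.09,0,-0.01],[0.09,0,0],[0.09,0,0],[0.09,0,0],[0,0,0]], twist=[0,0,0,0,0,0,0,0,0,0])

```text
clock: 32.2
ee_pos: [0.6342, 0.176, 0.0749]
ee_rot: [3.141, -0.0, -0.133]
force: [0.1, -0.2, 2.2]
width: 0.0437
grasp_force: 5.6
```

```bash
python3 - <<'E'
from h import *
c=cap('wrist');st=r.read_state();print(st['width'],st['grasp_force'],st['wrist_torque'],st['force'],tilt(c))
E
```

```text
0.04404104384102753 5.587593913078308 [ 0.17389718 -0.35351982  0.02612167] [0.55582092 0.51465618 1.7112693 ] (np.float64(75.39769781862559), array([0.6625, 0.172 , 0.0416]), array([0.6432, 0.1746, 0.1164]))
```

Request:
apply_moves(grip=[-0.026,-0.026,-0.026,-0.026,-0.026,-0.026,-0.026,-0.026,-0.026,-0.026], slide=[[0.08,0,0],[0.08,0,0],[0.08,0,0.01],[0.08,0,0.01],[0.07,0,0.01],[0,0,0],[0,0,0],[0,0,0],[0,0,0],[0,0,0]], twist=[0,0,0,0,0,0,0,0,0,0])

```text
clock: 33.5
ee_pos: [0.6569, 0.173, 0.0735]
ee_rot: [3.142, -0.0, -0.133]
force: [-0.3, -0.2, -2.5]
width: 0.0434
grasp_force: 5.2
```

```bash
python3 - <<'E'
from h import *
s=cap('side');c=cap('wrist');st=r.read_state();print(st['width'],st['grasp_force'],st['wrist_torque'],st['force'],tilt(c))
cv2.imwrite('pics/m6.png',np.hstack([cv2.resize(s['image'][150:300,180:330],(400,400)),cv2.resize(c['image'],(400,400))]))
E
```

```text
0.043820778491158396 5.180167704820633 [-0.00709537  0.00311543 -0.00939705] [ 0.22744975 -0.18333721 -3.52912056] (np.float64(85.48611834242658), array([0.6727, 0.1707, 0.0476]), array([0.6677, 0.1714, 0.1117]))
```

View pics/m6.png

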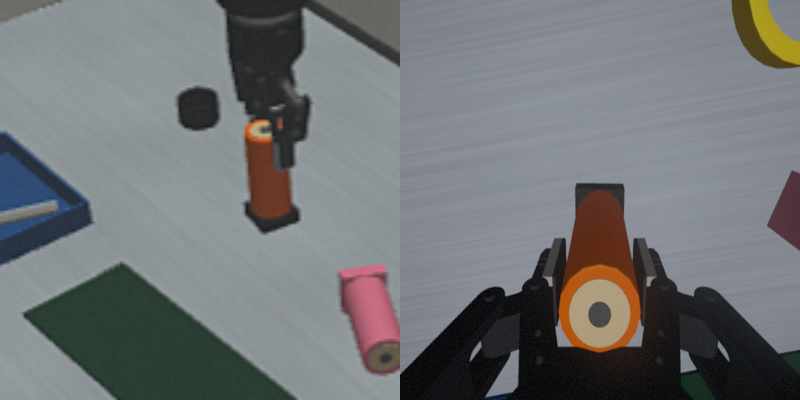

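Roller1 is nearly upright: the side crop shows it at (270,180), foot at (270,215). I'll seat it, tighten, lift slightly and carry it to the mat.

Request:
apply_moves(grip=[-0.026,-0.026,-0.026,0.3,0.3,0.3,0.3,0.3,0.3,0.3], slide=[[0.03,0,0.03],[0.02,0,0.03],[0,0,0],[0,0,0],[0,0,0],[0,0,0],[0,0,-0.15],[0,0,-0.15],[-0.15,0.07,0],[-0.3,0.15,0]], twist=[0,0,0,0,0,0,0,0,0,0], grip_force=40)

```text
clock: 34.85
ee_pos: [0.6306, 0.1629, 0.0871]
ee_rot: [3.141, 0.001, -0.133]
force: [0.3, 0.2, -2.5]
width: 0.043
grasp_force: 41.0
```

Request:
apply_moves(grip=[0.3,0.3,0.3,0.3,0.3,0.3,0.3,0.3,0.3,0.3], slide=[[-0.45,0.22,0],[-0.5,0.25,0],[-0.5,0.25,0],[-0.5,0.25,0],[-0.5,0.25,0],[-0.4,0.18,0],[-0.2,0.08,0],[-0.05,0,0],[0,0,0],[0,0,0]], twist=[0,0,0,0,0,0,0,0,0,0])

```text
clock: 36.1
ee_pos: [0.4355, 0.0997, 0.0877]
ee_rot: [3.141, 0.0, -0.133]
force: [-0.7, -0.1, -2.5]
width: 0.0429
grasp_force: 41.1
```

```bash
python3 - <<'E'
from h import *
s=cap('side');c=cap('wrist');st=r.read_state();print(st['width'],st['grasp_force'],st['wrist_torque'],st['force'],tilt(c))
cv2.imwrite('pics/m7.png',np.hstack([cv2.resize(s['image'][150:350,150:350],(400,400)),cv2.resize(c['image'],(400,400))]))
E
```

```text
0.04296543437443218 41.0773640871048 [-0.01555082 -0.04437207  0.04081933] [ 0.23875053 -0.39351157 -2.32759408] (np.float64(88.19307261029098), array([0.4493, 0.0976, 0.05  ]), array([0.447 , 0.098 , 0.1252]))
```

View pics/m7.png

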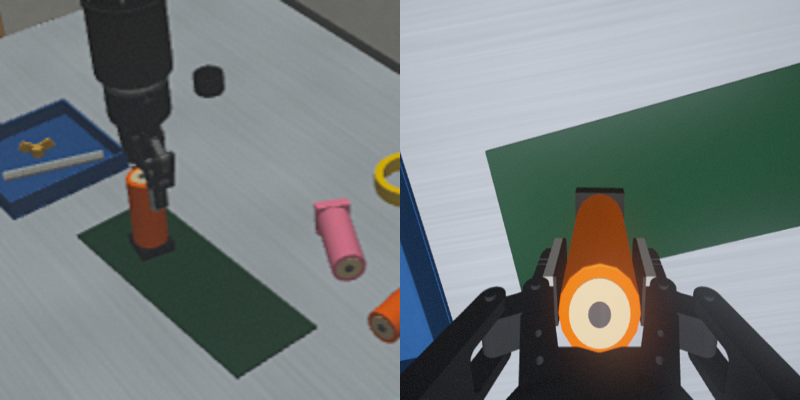

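Request:
apply_moves(grip=[0.3,0.3,0.3,0.3,0.3,0.3,0.3,0.3,0.3,0.3], slide=[[0,0,0.1],[0,0,0.06],[0,0,0.03],[0,0,0.02],[0,0,0.02],[0,0,0],[0,0,0],[0,0,0],[0,0,0],[0,0,0]], twist=[0,0,0,0,0,0,0,0,0,0])

```text
clock: 37.45
ee_pos: [0.4357, 0.0994, 0.0764]
ee_rot: [3.141, -0.002, -0.132]
force: [-6.6, -0.9, 10.8]
width: 0.0434
grasp_force: 42.2
```

Request:
apply_moves(grip=[0.3,0.0,-0.02,-0.03,-0.06,-0.15,-0.3,-0.3,-0.3,-0.3], slide=[[0,0,-0.025],[0,0,0],[0,0,0],[0,0,0],[0,0,0],[0,0,0],[0,0,0],[0,0,-0.3],[0,0,-0.8],[0,0,-0.9]], twist=[0,0,0,0,0,0,0,0,0,0])

```text
clock: 38.7
ee_pos: [0.4351, 0.0993, 0.1979]
ee_rot: [3.141, -0.0, -0.133]
force: [1.1, 0.2, 0.2]
width: 0.0556
grasp_force: 0.0
```

```bash
cat >> h.py <<'E'
def up(c,x0=.36,x1=.52,y0=-.15,y1=.21):
    """orange/beige high points over the mat from depth: list of mean xyz of points above z=.09"""
    v,u=np.mgrid[0:480,0:640];K_=K(c);pts=cv2.undistortPoints(np.stack([u,v],-1).reshape(-1,1,2).astype(float),K_,np.array(c['distortion'],float)).reshape(480,640,2)
    Z=c['range_z'];P=np.stack([pts[...,0]*Z,pts[...,1]*Z,Z],-1)-np.array(c['t']);W=P@np.array(c['R']);return W
E
python3 - <<'E'
from h import *
c=cap('wrist');st=r.read_state();print(st['ee_pos'],st['width']);t=cap('top');W=up(t)
m=cv2.inRange(cv2.cvtColor(t['image'],cv2.COLOR_BGR2HSV),(3,120,60),(20,255,255))>0
for nm,b in(('mat',(235,260,395,335)),('r2',(370,190,440,265))):
    M=np.zeros_like(m);M[b[1]:b[3],b[0]:b[2]]=m[b[1]:b[3],b[0]:b[2]];p=W[M];print(nm,len(p),p.mean(0).round(3) if len(p) else'',p[:,2].max() if len(p) else '')
a,b,_=roller(t,(370,190,440,265));A=atz(t,*a,.035);B=atz(t,*b,.03);print('r2 axis',A,B,np.arctan2(*(A-B)[[1,0]]))
Ww=up(c);mm=(Ww[...,2]>.104)&(Ww[...,2]<.125)&(c['range_z']>0)&(np.abs(Ww[...,0]-.436)<.05)&(np.abs(Ww[...,1]-.1)<.05);p=Ww[mm];print('top disk',len(p),p.mean(0) if len(p) else'',p.min(0),p.max(0))
E
```

```text
[0.4378713  0.09954218 0.20680468] 0.055517691351361545
mat 14 [0.442 0.085 0.064] 0.09217915630539633
r2 672 [ 0.602 -0.186  0.04 ] 1.2265201793464058
r2 axis [ 0.6495608 -0.1757912  0.035    ] [ 0.55572178 -0.19799778  0.03      ] 0.23237071187160702
top disk 3603 [0.42924463 0.10051393 0.1142372 ] [0.40592171 0.07913507 0.10403826] [0.44935139 0.12258767 0.11693722]
```

```bash
python3 plan.py '[[0.522,-0.205,0.196,0.222,7]]'
```

```text
7 tw -0.0161 [[0.295, 0.694, 0.019], [0.259, 0.707, 0.019], [0.223, 0.72, 0.019], [0.187, 0.73, 0.019], [0.149, 0.739, 0.019], [0.112, 0.745, 0.018], [0.074, 0.75, 0.019]] len/row mm 45.2
```

Request:
apply_moves(grip=[-1,-1,-1,-1,-1,-1,-1,-1,-1,-1], slide=[[0.295,0.694,0.019],[0.259,0.707,0.019],[0.223,0.72,0.019],[0.187,0.73,0.019],[0.149,0.739,0.019],[0.112,0.745,0.018],[0.074,0.75,0.019],[0,0,0],[0,0,0],[0,0,0]], twist=[-0.016,-0.016,-0.016,-0.016,-0.016,-0.016,-0.016,0,0,0])

```text
clock: 40.05
ee_pos: [0.5193, -0.2048, 0.1884]
ee_rot: [3.141, -0.001, 0.22]
force: [-0.1, 0.4, -0.0]
width: 0.0856
grasp_force: 0.0
```

```bash
python3 - <<'E'
from h import *
c=cap('wrist');s=r.read_state();print(s['ee_pos'],s['ee_rot'][2]);a,b,st=roller(c,(180,0,480,300));print(a,b,st)
for z in(.022,.044):
    A=atz(c,*a,z);B=atz(c,*b,z);print(z,A,B,np.arctan2(*(A-B)[[1,0]]),np.linalg.norm(A-B))
print('depth',dep(c,(a[0]+b[0])/2,(a[1]+b[1])/2))
yaw=np.arctan2(*(A-B)[[1,0]]);g=B[:2]+.018*np.array([np.cos(yaw),np.sin(yaw)]);print('grasp',g)
from plan import plan
plan([(g[0],g[1],.14,yaw,3),(g[0],g[1],.004,yaw,5)])
E
```

```text
[ 0.51932658 -0.20471693  0.18834896] 0.2204003004046644
[321.5  28. ] [321.5 168. ] [ 293   28   58  141 7618]
0.022 [ 0.65266026 -0.17722554  0.022     ] [ 0.55366787 -0.19957103  0.022     ] 0.22200858348764024 0.10148307383115261
0.044 [ 0.64838925 -0.17803645  0.044     ] [ 0.55643795 -0.19879257  0.044     ] 0.22200858348764002 0.09426483128257618
depth [ 0.60493133 -0.18785092  0.04348772]
grasp [ 0.57399618 -0.19482916]
3 tw -0.0002 [0.308, 0.013, 0.269] len/row mm 24.5
5 tw 0.0 [0.0, -0.0, 0.453] len/row mm 27.2
```

Request:
apply_moves(grip=[-1,-1,-1,-1,-1,-1,-1,-1,-1,-1], slide=[[0.308,0.013,0.27],[0.308,0.013,0.4],[0.308,0.013,0.6],[0,0,0.7],[0,0,0.5],[0,0,0.3],[0,0,0.2],[0,0,0.1],[0,0,0],[0,0,0]], twist=[0,0,0,0,0,0,0,0,0,0])

```text
clock: 41.35
ee_pos: [0.5744, -0.1959, 0.0045]
ee_rot: [3.141, -0.001, 0.219]
force: [-0.3, 0.2, -0.9]
width: 0.0855
grasp_force: 0.0
```

Request:
apply_moves(grip=[1,1,1,1,1,0.2,0.2,0.2,0.2,0.2], slide=[[0,0,0],[0,0,0],[0,0,0],[0,0,0],[0,0,0],[0,0,-0.25],[-0.3,0,-0.25],[-0.5,0,0],[-0.5,0,0],[-0.2,0,0]], twist=[0,0,0,0,0,0,0,0,0,0], grip_force=20)

```text
clock: 42.6
ee_pos: [0.4844, -0.2155, 0.0334]
ee_rot: [-3.141, 0.001, 0.218]
force: [-0.5, 0.7, -2.4]
width: 0.0432
grasp_force: 21.1
```

Request:
apply_moves(grip=[0.0,-0.01,-0.015,-0.018,-0.02,-0.02,-0.022,-0.022,-0.023,-0.023], slide=[[0,0,0],[0,0,0],[0,0,0],[0,0,0],[0,0,0],[0,0,0],[0,0,0],[0,0,0],[0,0,0],[0,0,0]], twist=[0,0,0,0,0,0,0,0,0,0])

```text
clock: 43.85
ee_pos: [0.486, -0.2154, 0.0335]
ee_rot: [3.141, -0.0, 0.219]
force: [0.8, -0.0, -2.2]
width: 0.0437
grasp_force: 7.4
```

```bash
python3 - <<'E'
from h import *
c=cap('wrist');st=r.read_state();print(st['ee_pos'],st['width'],st['grasp_force'],st['wrist_torque'],st['force'],tilt(c))
E
```

```text
[ 0.48602309 -0.21539131  0.03352407] 0.043700566549052196 7.364010885357857 [ 0.0433436  -0.23016662 -0.02557464] [ 0.19421119  0.40632637 -2.55079406] (np.float64(19.554177880945844), array([ 0.5542, -0.2005,  0.0491]), array([ 0.484 , -0.2161,  0.0747]))
```

Request:
apply_moves(grip=[-0.0245,-0.0245,-0.025,-0.025,-0.025,-0.025,-0.025,-0.025,-0.025,-0.025], slide=[[0,0,0],[0,0,0],[0.09,0,-0.11],[0.09,0,-0.11],[0.1,0,-0.09],[0.1,0,-0.09],[0.12,0,-0.07],[0.12,0,-0.07],[0,0,0],[0,0,0]], twist=[0,0,0,0,0,0,0,0,0,0])

```text
clock: 45.15
ee_pos: [0.5226, -0.2073, 0.0661]
ee_rot: [3.141, -0.001, 0.219]
force: [-0.9, 0.4, 0.0]
width: 0.0435
grasp_force: 5.6
```

```bash
python3 - <<'E'
from h import *
c=cap('wrist');st=r.read_state();print(st['ee_pos'],st['width'],st['grasp_force'],st['wrist_torque'],st['force'],tilt(c))
E
```

```text
[ 0.52250159 -0.20726512  0.06604723] 0.043710790013609675 5.618177130818367 [0.00347008 0.00481214 0.02849065] [-0.01155511 -0.93467789  0.54577047] (np.float64(48.21897582847056), array([ 0.5765, -0.1956,  0.0503]), array([ 0.5272, -0.2065,  0.1069]))
```

Request:
apply_moves(grip=[-0.026,-0.026,-0.026,-0.026,-0.026,-0.026,-0.026,-0.026,-0.026,-0.026], slide=[[0.1,0,-0.03],[0.1,0,-0.03],[0.1,0,-0.03],[0.1,0,-0.02],[0.09,0,-0.01],[0.09,0,-0.01],[0.09,0,0],[0.09,0,0],[0.09,0,0],[0,0,0]], twist=[0,0,0,0,0,0,0,0,0,0])

```text
clock: 46.45
ee_pos: [0.5724, -0.196, 0.0733]
ee_rot: [-3.142, -0.0, 0.219]
force: [0.7, -0.2, -0.4]
width: 0.0438
grasp_force: 5.6
```

```bash
python3 - <<'E'
from h import *
c=cap('wrist');st=r.read_state();print(st['ee_pos'],st['width'],st['grasp_force'],st['wrist_torque'],st['force'],tilt(c))
E
```

```text
[ 0.57234122 -0.19602245  0.07340291] 0.044135939603150584 5.6082940846681595 [-0.14524306 -0.35064617  0.01490832] [ 1.35578782 -0.92155782  0.80833009] (np.float64(78.0631220338521), array([ 0.5981, -0.1906,  0.0407]), array([ 0.5826, -0.1941,  0.1158]))
```

Request:
apply_moves(grip=[-0.026,-0.026,-0.026,-0.026,-0.026,-0.026,-0.026,-0.026,0.3,0.3], slide=[[0.08,0,0],[0.08,0,0],[0.08,0,0.01],[0.08,0,0.02],[0.04,0,0.02],[0.02,0,0.03],[0,0,0.01],[0,0,0],[0,0,0],[0,0,0]], twist=[0,0,0,0,0,0,0,0,0,0], grip_force=40)

```text
clock: 47.75
ee_pos: [0.5956, -0.1912, 0.0714]
ee_rot: [3.14, -0.004, 0.22]
force: [-3.3, 3.2, 9.8]
width: 0.043
grasp_force: 39.5
```

```bash
python3 - <<'E'
from h import *
c=cap('wrist');st=r.read_state();print(st['ee_pos'],st['width'],st['grasp_force'],st['wrist_torque'],st['force'],tilt(c))
t=cap('top');W=up(t);print('stop',dep(t,481,300))
W=up(c);m=(W[...,2]>.1)&(W[...,2]<.13)&(c['range_z']>0)&(cv2.inRange(cv2.cvtColor(c['image'],cv2.COLOR_BGR2HSV),(3,60,60),(25,255,255))>0);p=W[m];print(len(p),p.mean(0),p[:,2].max())
from plan import plan
p=st['ee_pos'];plan([(.443,-.06,p[2],.05,8)],(p[0],p[1],p[2],.219))
E
```

```text
[ 0.5955976  -0.19120344  0.07140745] 0.043238407636764814 39.47030425071716 [1.17947104 1.25312875 0.02110902] [-2.82969234  3.43185255 10.36139997] (np.float64(89.96244024981014), array([ 0.6072, -0.1885,  0.0493]), array([ 0.6072, -0.1885,  0.1099]))
stop [ 0.450005   -0.3569735   0.09440454]
11567 [ 0.59408894 -0.19169087  0.11029058] 0.1139379544745335
8 tw 0.0067 [[-0.251, -0.336, 0.0], [-0.258, -0.331, 0.0], [-0.265, -0.325, 0.0], [-0.272, -0.319, 0.0], [-0.278, -0.314, 0.0], [-0.285, -0.307, 0.0], [-0.291, -0.302, 0.0], [-0.297, -0.295, 0.0]] len/row mm 25.2
```

Request:
apply_moves(grip=[0.3,0.3,0.3,0.3,0.3,0.3,0.3,0.3,0.3,0.3], slide=[[0,0,-0.17],[0,0,-0.17],[-0.251,-0.336,0],[-0.258,-0.331,0],[-0.265,-0.325,0],[-0.272,-0.319,0],[-0.278,-0.314,0],[-0.285,-0.307,0],[-0.291,-0.302,0],[-0.297,-0.295,0]], twist=[0,0,0.0067,0.0067,0.0067,0.0067,0.0067,0.0067,0.0067,0.0067])

```text
clock: 49.1
ee_pos: [0.4411, -0.0596, 0.0888]
ee_rot: [-3.141, -0.0, 0.05]
force: [0.0, -0.6, -3.0]
width: 0.0432
grasp_force: 41.7
```

Request:
apply_moves(grip=[0.3,0.3,0.3,0.3,0.3,0.3,0.3,0.3,0.3,0.3], slide=[[0,0,0],[0,0,0],[0,0,0.08],[0,0,0.06],[0,0,0.03],[0,0,0.02],[0,0,0.02],[0,0,0],[0,0,0],[0,0,0]], twist=[0,0,0,0,0,0,0,0,0,0])

```text
clock: 50.35
ee_pos: [0.4418, -0.06, 0.0761]
ee_rot: [3.142, -0.0, 0.051]
force: [0.3, 0.4, -3.7]
width: 0.0429
grasp_force: 42.0
```

```bash
python3 - <<'E'
from h import *
c=cap('wrist');st=r.read_state();print(st['ee_pos'],st['width'],st['grasp_force'],st['force'],tilt(c))
E
```

```text
[ 0.44173493 -0.06003867  0.07612781] 0.04316276542777487 41.98407053947449 [-0.93928224 -0.99737417 -3.18124395] (np.float64(88.86065558695913), array([ 0.4527, -0.0592,  0.0384]), array([ 0.4542, -0.0593,  0.1148]))
```

Request:
apply_moves(grip=[0.3,0.3,0.3,0.3,0.0,-0.02,-0.03,-0.06,-0.15,-0.3], slide=[[0,0,0.015],[0,0,0.015],[0,0,0],[0,0,0],[0,0,0],[0,0,0],[0,0,0],[0,0,0],[0,0,0],[0,0,0]], twist=[0,0,0,0,0,0,0,0,0,0])

```text
clock: 51.65
ee_pos: [0.4417, -0.0601, 0.0741]
ee_rot: [3.141, 0.0, 0.051]
force: [1.4, 0.1, 0.7]
width: 0.0551
grasp_force: 0.0
```

Request:
apply_moves(grip=[-0.3,-0.3,-0.3,-0.3,-0.3,-0.3,-0.3,-0.3,-0.3,-0.3], slide=[[0,0,-0.3],[0,0,-0.7],[0,0,-0.9],[-0.2,0.5,-0.5],[0,0.9,0],[0,0.9,0],[0,0.7,0],[0,0.3,0],[0,0,0],[0,0,0]], twist=[0,0,0,0,0,0,0,0,0,0])

```text
clock: 52.9
ee_pos: [0.4399, -0.258, 0.219]
ee_rot: [3.141, -0.001, 0.051]
force: [-0.6, 0.1, -1.0]
width: 0.0554
grasp_force: 0.0
```

```bash
python3 - <<'E'
from h import *
c=cap('top');st=r.read_state();print(st['ee_pos'],st['ee_rot'][2],st['qpos']);W=up(c);H=cv2.cvtColor(c['image'],cv2.COLOR_BGR2HSV)
for y in(.1,-.06):
    m=(W[...,2]>.1)&(W[...,2]<.13)&(abs(W[...,0]-.44)<.06)&(abs(W[...,1]-y)<.05)&(c['range_z']>0);p=W[m];print(y,len(p),p.mean(0).round(4) if len(p) else '')
print('stop',dep(c,481,300))
i=c['image'];a=cv2.resize(i[180:350,120:520],(800,340));cv2.imwrite('pics/f1.png',a)
E
```

```text
[ 0.4399389  -0.25780907  0.21896902] 0.0515544231394649 [-1.34378211e-01 -2.03568656e-01 -1.66924486e-01  1.28207977e-04
 -1.60649001e+00  1.75673346e+00]
0.1 293 [0.429  0.1008 0.113 ]
-0.06 0 
stop [ 0.47948443 -0.20246157  0.59570859]
```

View pics/f1.png

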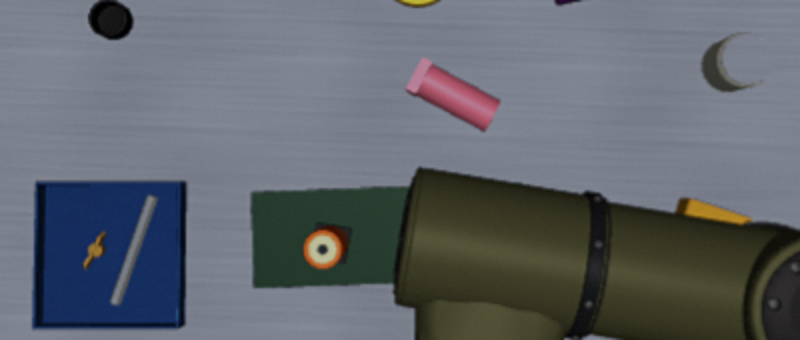

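The top crop shows roller1 standing on the mat at (323,248), with the axle and wing nut in the tray. The arm hides roller2, so I'll check that one from the side camera.

```bash
python3 - <<'E'
from h import *
c=cap('side');W=up(c);H=cv2.inRange(cv2.cvtColor(c['image'],cv2.COLOR_BGR2HSV),(3,60,60),(25,255,255))>0
for y in(.1,-.06):
    m=H&(abs(W[...,0]-.44)<.06)&(abs(W[...,1]-y)<.06)&(c['range_z']>0)&(W[...,2]>.01);p=W[m];print(y,len(p),p.min(0).round(3),p.max(0).round(3))
    q=p[p[:,2]>.108];print(len(q),q.mean(0).round(4))
t=load('top');
from plan import plan
plan([(.4498,-.3565,.15,.05,3),(.4498,-.3565,.06,.05,4)])
E
```

```text
0.1 666 [0.403 0.074 0.013] [0.447 0.122 0.117]
149 [0.4259 0.0981 0.1116]
-0.06 756 [ 0.404 -0.102  0.011] [ 0.449 -0.038  0.582]
192 [ 0.4269 -0.0626  0.1144]
3 tw 0.0002 [0.026, 0.551, 0.383] len/row mm 40.3
4 tw -0.0 [-0.0, -0.0, 0.375] len/row mm 22.5
```

Request:
apply_moves(grip=[-1,-1,-1,-1,-1,-1,-1,-1,-1,-1], slide=[[0.026,0.551,0.2],[0.026,0.551,0.3],[0.026,0.551,0.4],[0,0,0],[0,0,0.5],[0,0,0.5],[0,0,0.4],[0,0,0.2],[0,0,0.15],[0,0,0]], twist=[0,0,0,0,0,0,0,0,0,0])

```text
clock: 54.25
ee_pos: [0.4497, -0.357, 0.0596]
ee_rot: [3.141, -0.0, 0.051]
force: [0.2, -1.3, 0.0]
width: 0.0852
grasp_force: 0.0
```

Request:
apply_moves(grip=[1,1,1,1,1,1,1,1,1,1], slide=[[0,0,0],[0,0,0],[0,0,0],[0,0,0],[0,0,0],[0,0,0],[0,0,0],[0,0,0],[0,0,0],[0,0,0]], twist=[0,0,0,0,0,0,0.05,0.05,0.05,0.05], grip_force=40)

```text
clock: 55.5
ee_pos: [0.4496, -0.3592, 0.0605]
ee_rot: [3.139, -0.003, -0.583]
force: [-1.1, -10.1, 1.2]
width: 0.0386
grasp_force: 40.8
```

Request:
apply_moves(grip=[1,1,1,1,1,1,1,1,1,1], slide=[[0,0,0],[0,0,0],[0,0,0],[0,0,0],[0,0,0],[0,0,0],[0,0,0],[0,0,0],[0,0,0],[0,0,0]], twist=[0.05,0.05,0.04,0.03,0,0,0,0,0,0])

```text
clock: 56.75
ee_pos: [0.449, -0.3596, 0.0605]
ee_rot: [3.14, -0.004, -1.113]
force: [-1.7, -11.8, 0.6]
width: 0.0384
grasp_force: 40.8
```

```bash
python3 - <<'E'
from h import *
s=r.read_state();print(s['ee_rot'],s['wrist_torque'],s['force'],s['width'],s['qpos'][5])
E
```

```text
[ 3.13978824 -0.00375891 -1.11257818] [-3.69553655  0.66128245 -0.09108027] [ -1.73956733 -11.75974556   0.592121  ] 0.038396043199631594 0.781239927585344
```

Request:
apply_moves(grip=[1,1,1,1,1,1,1,1,1,1], slide=[[0,0,0],[0,0,0],[0,0,0],[0,0,0],[0,0,0],[0,0,0],[0,0,0],[0,0,0],[0,0,0],[0,0,0]], twist=[0.012,0.012,0.01,0.006,0,0,0,0,0,0])

```text
clock: 58.0
ee_pos: [0.4489, -0.3597, 0.0605]
ee_rot: [3.14, -0.004, -1.238]
force: [-2.8, -10.8, 1.2]
width: 0.0384
grasp_force: 40.8
```

```bash
python3 - <<'E'
from h import *
s=r.read_state();print(s['ee_rot'],s['wrist_torque'],s['force'],s['width'],s['qpos'][5])
E
```

```text
[ 3.13985861 -0.00394124 -1.23763923] [-3.83542131  0.82300798  0.30460939] [ -2.83768668 -10.80708376   1.20331559] 0.03840497689087382 0.6561637952938466
```

The wrist torque jump shows the head is at its twist end. Now I'll pull up.

Request:
apply_moves(grip=[1,1,1,1,1,1,1,1,1,1], slide=[[0,0,-0.025],[0,0,-0.025],[0,0,-0.025],[0,0,-0.025],[0,0,-0.025],[0,0,-0.025],[0,0,-0.02],[0,0,0],[0,0,0],[0,0,0]], twist=[0,0,0,0,0,0,0,0,0,0])

```text
clock: 59.25
ee_pos: [0.4487, -0.3594, 0.0686]
ee_rot: [3.14, -0.003, -1.238]
force: [0.9, -15.4, -6.3]
width: 0.0386
grasp_force: 41.6
```

Request:
apply_moves(grip=[1,1,1,1,1,1,1,1,1,1], slide=[[0,0,-0.02],[0,0,-0.02],[0,0,-0.01],[0,0,0],[0,0,0],[0,0,0],[0,0,0],[0,0,0],[0,0,0],[0,0,0]], twist=[0,0,0,0,0,0,0,0,0,0])

```text
clock: 60.5
ee_pos: [0.4485, -0.3591, 0.0688]
ee_rot: [3.139, -0.001, -1.239]
force: [5.5, -20.2, -20.0]
width: 0.039
grasp_force: 42.7
```

Request:
apply_moves(grip=[-0.1,-0.5,-1,-1,-1,-1,-1,-1,-1,-1], slide=[[0,0,0],[0,0,0],[0,0,0],[0,0,0],[0,0,-0.3],[0,0,-0.7],[0,0,-0.9],[0,0,-0.9],[0,0,-0.4],[0,0,0]], twist=[0,0,0,0,0,0,0,0,0,0])

```text
clock: 61.75
ee_pos: [0.4501, -0.3577, 0.2688]
ee_rot: [-3.137, -0.005, -1.237]
force: [0.3, 0.1, 0.3]
width: 0.0856
grasp_force: 0.0
```

```bash
python3 - <<'E'
from h import *
s=r.read_state();print(s['ee_pos'],s['width'],s['clock'])
c=cap('side');W=up(c);ok=c['range_z']>0;hsv=cv2.cvtColor(c['image'],cv2.COLOR_BGR2HSV);H=cv2.inRange(hsv,(3,60,60),(25,255,255))>0
for y in(.1,-.06):
    m=H&(abs(W[...,0]-.44)<.06)&(abs(W[...,1]-y)<.06)&ok&(W[...,2]>.108)&(W[...,2]<.13);q=W[m];print(y,len(q),q.mean(0).round(4))
m=ok&(cv2.inRange(hsv,(0,120,50),(6,255,255))>0)&(abs(W[...,0]-.45)<.05)&(abs(W[...,1]+.357)<.05)&(W[...,2]<.15);print('head side',m.sum(),np.percentile(W[m][:,2],[50,80,95]).round(4))
w=cap('wrist');V=up(w);h2=cv2.cvtColor(w['image'],cv2.COLOR_BGR2HSV);m=(cv2.inRange(h2,(0,120,50),(6,255,255))>0)&(abs(V[...,0]-.45)<.06)&(abs(V[...,1]+.357)<.06);p=V[m]
print('head wrist',len(p),np.percentile(p[:,2],[50,80,95]).round(4) if len(p) else '')
E
```

```text
[ 0.45005578 -0.35767674  0.26878026] 0.08556084024510037 61.75
0.1 154 [0.4255 0.098  0.1116]
-0.06 192 [ 0.427  -0.0627  0.1117]
head side 294 [0.0984 0.1008 0.1023]
head wrist 1597 [0.1026 0.1035 0.1042]
```

```bash
python3 -c "
from cell import r
print(r.sign_off())"
```

```text
the job is handed in; nothing more can be done
None
```

The job is handed in at about 62 s: the stop was pressed, the axle and wing nut are in the tray, both rollers stand on the mat, and the stop was then twisted to its end and pulled up (head measured at about 103 mm).

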